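# Stagger the produce crates so they air

### The job

Stack the three produce crates in alternating steps so that each gets air: set the green crate lengthwise on the wooden one, stepped along so that its foot drops into the compartment without the garlic and it sits flat on the rim. Then set the white crate on the green one, stepped back the other way, so that its foot drops into the green crate's other compartment and it lies flat, right above the wooden crate. Leave the garlic in its compartment, and do not shift or knock over the mug, canister, spice jar and espresso cup.

Things in the scene. Friction and masses are not known exactly. Their poses are not given: they have to be found in the camera images.
- bottom_crate_center (a point): Slatted crate, plain light wood, 180 mm long (x) x 72 wide (y) x 72 high, 0.45 kg, loose, bottom of the stack. Two open compartments each 80 x 64 mm, parted by a 12 mm divider to pinch it by. This point: its middle, in the divider, 40 mm above the foot's underside, 32 mm below the rim. The garlic lies in the -x compartment; the +x one, centred at x = 46 mm, is empty.
- green_crate_center (a point): Slatted crate, painted green, 180 mm long (x) x 72 wide (y) x 72 high, about 0.24 kg, loose, on the chopping block. Two open compartments each 80 x 64 mm, parted by a 12 mm divider to pinch it by. This point: its middle, in the divider, 40 mm above the foot's underside, 32 mm below the rim. Seated it stands 64 mm above the wooden crate, shifted 46 mm along it (4 mm of play each way).
- white_crate_center (a point): Slatted crate, painted white, 180 mm long (x) x 72 wide (y) x 72 high, about 0.24 kg, loose, on the chopping block. Two open compartments each 80 x 64 mm, parted by a 12 mm divider to pinch it by. This point: its middle, in the divider, 40 mm above the foot's underside, 32 mm below the rim. Seated it stands 64 mm above the green crate, shifted 46 mm back along it (4 mm of play), 128 mm above the wooden one.
- garlic_center (a point): Centre of a loose garlic bulb, about 56 mm across and 56 mm high, lying in one compartment of the wooden crate; its top stays 4 mm below the rim, so a foot cannot go into that compartment.
- board: Beech chopping block 300 (x) x 440 (y) x 40 mm high, fixed, lying on the black glass hob; its top is 45 mm above the worktop. Origin at the centre of its underside.
- wall_unit_right: Fixed grey wall cabinet over the back of the worktop, to keep the wrist clear of: 620 mm wide (y, centred on the origin), its underside at the origin's height, its front 125 mm before the origin (-x); its door knob, 268 mm to the left (+y) and 89 mm up, stands out 33 mm farther.
- mug: Bystander: mug, green above and white below, 78 mm across, 101 mm high, origin under its centre.
- canister: Bystander: teal canister with wooden lid, 99 mm across, 84 mm high, origin under its centre.
- spice_jar: Bystander: spice jar with dark cap, 41 mm across, 105 mm high, origin under its centre.
- espresso_cup: Bystander: small white dotted espresso cup, 65 mm across, 56 mm high, origin under its centre.
- green_crate: The green crate, origin at the centre of its foot's underside.
- white_crate: The white crate, origin at the centre of its foot's underside.
- bottom_crate: The plain wooden crate, origin at the centre of its foot's underside. All three crates have one shape, the same either way round: walls and floor 4 mm, compartments 60 mm deep, divider across the middle as high as the rim, and under the middle a foot 72 mm long x 56 wide x 8 high that drops into one compartment of the crate below.
Things that resemble listed ones, but are neither listed nor needed, are in the scene too. Leave any orange look-alike of the bottom_crate alone.

How it is judged:
On the way:
1. the green crate sits flat on the wooden crate, its foot in the empty compartment (x of green_crate_center in the frame of bottom_crate_center between 0.038 and 0.054 m and y of green_crate_center in the frame of bottom_crate_center between -0.008 and 0.008 m and z of green_crate_center in the frame of bottom_crate_center between 0.061 and 0.0665 m and angle between the x axis of green_crate_center and the x axis of bottom_crate_center, either way round below 0.15 rad and angle between green_crate_center's own z axis and vertical below 0.05 rad), for 0.2 s.
At the end, for the whole second after the job is handed in: Green level on the wooden crate's rim, foot in the empty compartment (step 46 +- 8 mm, 8 mm sideways, 0.15 rad, 3 mm in height); white level on green, in line above the wooden crate (14 mm, 0.25 rad, 4 mm in height); garlic in its compartment; all at rest (all of step 1 and x of white_crate_center in the frame of bottom_crate_center between -0.014 and 0.014 m and y of white_crate_center in the frame of bottom_crate_center between -0.014 and 0.014 m and z of white_crate_center in the frame of bottom_crate_center between 0.124 and 0.131 m and angle between the x axis of white_crate_center and the x axis of bottom_crate_center, either way round below 0.25 rad and angle between each of white_crate_center, bottom_crate_center's own z axis and vertical below 0.05 rad and x of garlic_center in the frame of bottom_crate_center between -0.088 and -0.004 m and y of garlic_center in the frame of bottom_crate_center between -0.034 and 0.034 m and z of garlic_center in the frame of bottom_crate_center below 0.015 m and linear speed of each of bottom_crate, green_crate, white_crate below 0.02 m/s); the robot touches nothing.
It fails at once if the mug is shifted by more than 30 mm or knocked over (distance of mug from where it was at the start of the episode above 0.03 m or angle between mug's own z axis and vertical above 0.5 rad).
It fails at once if the canister is shifted by more than 30 mm or knocked over (distance of canister from where it was at the start of the episode above 0.03 m or angle between canister's own z axis and vertical above 0.5 rad).
It fails at once if the spice jar is shifted by more than 30 mm or knocked over (distance of spice_jar from where it was at the start of the episode above 0.03 m or angle between spice_jar's own z axis and vertical above 0.5 rad).
It fails at once if the espresso cup is shifted by more than 30 mm or knocked over (distance of espresso_cup from where it was at the start of the episode above 0.03 m or angle between espresso_cup's own z axis and vertical above 0.5 rad).
It also fails if it takes over 64 s, if anything falls off the work surface, if the arm or the gripper's body presses on something with over 40 N, if the wrist force passes 120 N, or if a joint passes its speed limit or range.

### The arm

A 6-joint arm with a two-finger parallel gripper is mounted at the origin on a cart in front of the work surface, level with it; the furniture and walls round the work are solid. World frame = base frame: x ahead of the robot, y to its left, z up, the work surface at z = 0. Lengths are in m, angles in rad, forces in N, time in s.
With the tool pointing down it reaches from about 0.25 to 0.775 m from the base axis. Payload 4 kg.
Tool frame: the origin (TCP) lies at the very end of the fingers, on their centre line; the grasp point (between the pads) lies arm.pinch_z behind it (arm.pinch_z is the distance from the TCP to the grasp point, in m); z points along the fingers, y is the line along which they close (so a half turn about z gives the same grasp; the last joint's range is limited). The gripper opens to 94 mm and grips with 3 to 60 N. Pads are 16 mm wide; open, the fingers measure 119 mm over their backs; the gripper's body (75 mm by 177 mm) begins 78 mm behind the grasp point.
Start: joints at [1.085, 0.087, 1.371, -0, 1.684, -0.103], TCP at [0.205, 0.51, 0.206] pointing down, gripper open.
Joint ranges: [-3.1, 3.1], [-0.76, 2.03], [0.27, 2.55], [-1.08, 4.22], [0.17, 2.65], [-2.57, 2.57]. Speed limits (rad/s): [2.79, 2.79, 3.14, 3.14, 3.14, 3.14].

### API

Orientations are given as a 3x3 rotation matrix whose columns are the frame's x, y, z axes.
In Python, from workcell import arm gives the robot as it stands.
- The arm moves only by the shell command python3 -m creep 'ROWS' [OPENING] [FORCE]. ROWS is a JSON object of lists of equal length, an entry for each row: "offset": the shift along the tool's x, y, z each as a share of 200 mm, from -1 to 1, a list of three; "delta_rot": the turn, a rotation vector about the tool's x, y, z each as a share of 2 pi rad, from -1 to 1, a list of three. In form: {"offset": [[dx, dy, dz], ...], "delta_rot": [[rx, ry, rz], ...]}. A call has 1 to 5 rows; each row is the pose to reach, as a shift and turn from the pose commanded when the call began, along the tool's axes at that moment, turning the shorter way round; what a row does not reach only later rows make up. A row lasts 1/12 s, in which the tool goes at most 41.7 mm and 7.16 degrees, less where a joint would pass 70% of its speed; a pose out of reach is approached as far as the arm can. A call with a number of a shift or a turn outside -1 to 1 is refused whole. A call with a gripper value outside its range is refused whole. OPENING is the closure, from -1 (fully open) to 1 (shut), so that 0 is half open, set as the call begins (- or left out, the last holds). The fingers move at their own pace and stop on an object; FORCE is the grip in N (left out, the last holds). Time passes only in rows, so rows that repeat a pose let the fingers close. It gives the time, the measured TCP pose, the force, the opening and the grip force at its end, in the units of the state.
- arm.get_obs(): the state, without advancing time (a new reading comes with each control period).
- arm.get_image(name): name is "scene" or "top"; returns a dict with "color" (480x640x3 uint8, blue, green, red), "depth" (480x640 float32, m along the optical axis (not along the pixel's ray), 0 where there is no reading), "camera_matrix" (3x3 intrinsics, pixels), "eye" and "attitude" of the camera in the world. Camera axes: x right, y up, looking along -z (the intrinsics and any distortion apply to the point x, -y, -z); pixel columns grow to the right and rows downward; lengths in m; the calibration is good to about 2 mm. A picture is of the moment at which its call begins.
- arm.job_done(): hands the job in; it is judged then, once.
Trained networks look in a picture, given as the dict that the camera call returned (one of the last four; its "shot" number tells which), for a name from the list of things; names that differ only in an ending like _2 or _b are one class to them, and where a whole thing is asked for, a point or a joint stands for the part that bears it (a point fixed in the world has none). Each returns a list of dicts, best first, with "conf" (0 to 1); they miss things now and then, are a little off and sometimes report something else, mostly with a low value. They report only what shows in the picture. A call takes as long as a camera call. They do not tell look-alikes from the thing itself.
- arm.recognise(picture, name): "bbox" ([centre column, centre row, width, height] in pixels, round what is visible of it).
- arm.regions_of(picture, name): "mask" (480x640 bool, what is visible of it) and "bbox" ([centre column, centre row, width, height] in pixels, round what is visible of it).
- arm.mark_of(picture, name): "location" ([column, row] in pixels: a listed point, or the origin of a listed thing).
The state is a dict: "t": time; "qpos": joint angles; "qd": joint speeds; "tau": joint torques, N m; "position": TCP position; "tool_rot": TCP orientation; "ft_force": force on the tool from outside, world axes, zero at the start; "ft_torque": the same for the moment, N m; "finger_gap": finger opening in m; "grip_force": force on a finger pad.
Only numpy, scipy, OpenCV 4.12 (cv2) and the standard library are available. Lean on these libraries where they do the work, as an engineer would, in place of code of your own. Each camera call takes 0.05 s, during which the arm holds its last target. There are 200 camera calls.

## Working session

There is one attempt and no reset: what is moved stays moved. The work goes in short steps, Python scripts to look and compute and a shell command to move; the robot and the scene stay as the last step left them, time stands still between calls to the robot, and variables do not carry over. Pictures are saved under pics/ and viewed, at most 10 in all, crops included, and the job is handed in when it is done.

```bash
mkdir -p pics; cat > h.py <<'E'
import numpy as np, cv2
from workcell import arm
def world(im,u,v,z=None):
    K=im["camera_matrix"];R=np.array(im["attitude"]);e=np.array(im["eye"])
    d=np.array([(u-K[0][2])/K[0][0],-(v-K[1][2])/K[1][1],-1.0]);d=R@d
    return e+d*((z-e[2])/d[2]) if z is not None else d
def cloud(im):
    K=np.array(im["camera_matrix"]);R=np.array(im["attitude"]);e=np.array(im["eye"]);D=im["depth"]
    v,u=np.mgrid[:480,:640]
    P=np.stack([(u-K[0,2])/K[0,0]*D,-(v-K[1,2])/K[1,1]*D,-D],-1)@R.T+e
    P[D==0]=np.nan
    return P
E
python3 - <<'E'
from h import *
o=arm.get_obs();print({k:np.round(o[k],3).tolist() for k in o},arm.pinch_z)
for n in ["scene","top"]:
    im=arm.get_image(n);cv2.imwrite(f"pics/{n}0.png",im["color"]);P=cloud(im)
    print(n,im["eye"],np.round(im["attitude"],3).tolist(),np.array(im["camera_matrix"]).tolist(),[k for k in im])
    for t in ["bottom_crate_center","green_crate_center","white_crate_center","garlic_center","board","wall_unit_right","mug","canister","spice_jar","espresso_cup"]:
        for r in arm.mark_of(im,t)[:3]:
            u,v=r["location"];i,j=int(np.clip(v,0,479)),int(np.clip(u,0,639))
            print(t,round(r["conf"],2),int(u),int(v),np.round(P[i,j],3))
E
```

```text
{'t': 0.0, 'qpos': [1.085, 0.088, 1.372, -0.0, 1.684, -0.103], 'qd': [0.0, -0.001, -0.001, 0.0, 0.002, -0.001], 'tau': [0.0, -34.019, -30.242, 0.072, 0.033, -0.0], 'position': [0.205, 0.51, 0.204], 'tool_rot': [[-0.928, 0.373, -0.001], [0.373, 0.928, -0.002], [0.0, -0.002, -1.0]], 'ft_force': [0.97, 0.361, -0.204], 'ft_torque': [-0.004, -0.025, -0.012], 'grip_force': 0.0, 'finger_gap': 0.094} 0.0188
scene [0.66454685 1.38369889 1.1067702 ] [[-0.994, -0.073, 0.085], [0.111, -0.521, 0.846], [-0.017, 0.85, 0.526]] [[574.5698036483686, 0.0, 321.2741223687243], [0.0, 574.5698036483686, 234.96977616657202], [0.0, 0.0, 1.0]] ['color', 'depth', 'camera_matrix', 'eye', 'attitude', 'shot']
bottom_crate_center 0.71 341 392 [0.53  0.434 0.078]
bottom_crate_center 0.64 329 279 [ 0.499 -0.045  0.057]
bottom_crate_center 0.63 380 225 [ 0.273 -0.374  0.038]
green_crate_center 0.62 347 379 [0.516 0.437 0.121]
white_crate_center 0.79 346 337 [0.494 0.275 0.103]
garlic_center 0.53 275 245 [ 0.657 -0.316  0.023]
garlic_center 0.46 336 280 [ 0.481 -0.023  0.067]
board 0.68 341 391 [0.53  0.434 0.081]
mug
[... 490 characters left out ...]
[ 0.278 -0.385  0.012]
bottom_crate_center 0.72 321 299 [ 0.477 -0.07   0.05 ]
bottom_crate_center 0.64 316 292 [ 0.494 -0.05   0.05 ]
green_crate_center 0.57 169 238 [0.503 0.403 0.092]
green_crate_center 0.57 385 255 [ 0.686 -0.198  0.042]
green_crate_center 0.36 171 247 [0.464 0.371 0.111]
white_crate_center 0.62 219 259 [0.471 0.226 0.11 ]
garlic_center 0.6 317 305 [ 0.453 -0.067  0.054]
garlic_center 0.48 466 327 [ 0.534 -0.463  0.029]
mug 0.61 446 351 [nan nan nan]
canister 0.73 431 289 [ 0.591 -0.348  0.075]
canister 0.39 220 264 [0.45  0.212 0.121]
spice_jar 0.82 467 325 [ 0.529 -0.462  0.049]
spice_jar 0.46 188 261 [0.475 0.336 0.045]
espresso_cup 0.85 386 254 [ 0.684 -0.2    0.051]
```

View pics/scene0.png

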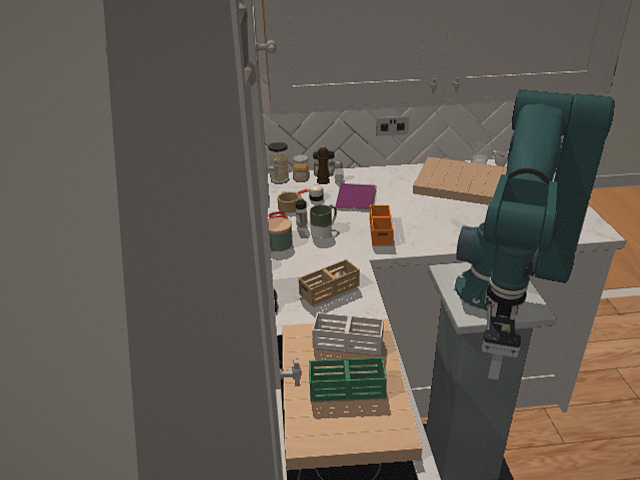

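View pics/top0.png

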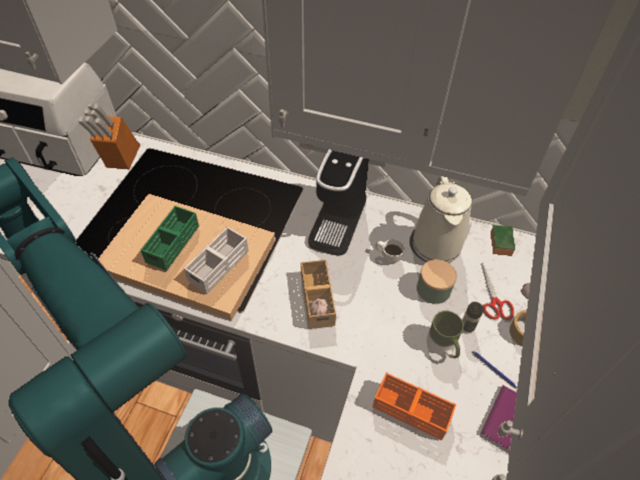

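Scene view: green crate (347,379), white (348,333), wooden with garlic (330,282), orange look-alike (381,225). Top view: green (170,238), white (218,260), wooden (318,293) with the garlic at (320,308), orange (414,405), which I'll leave alone. By the description the bottom crate is the plain wooden one holding the garlic.

```bash
cat >> h.py <<'E'
def rim(P,c,zr,r=0.125,tol=0.006):
    """centre and yaw of a crate from its rim points near c"""
    m=(np.abs(P[...,2]-zr)<tol)&(np.hypot(P[...,0]-c[0],P[...,1]-c[1])<r)
    p=P[m][:,:2].astype(np.float32)
    (cx,cy),(w,h),a=cv2.minAreaRect(p)
    if w<h: w,h,a=h,w,a+90
    a=(a+90)%180-90
    return np.round([cx,cy,w,h,a],4),len(p),np.round(np.median(P[m][:,2]),4)
E
python3 - <<'E'
from h import *
for n in ["top","scene"]:
    im=arm.get_image(n);P=cloud(im)
    for nm,c,z in [("wood",(.49,-.05),.072),("green",(.49,.41),.117),("white",(.48,.24),.117)]:
        for r in (.1,.12):print(n,nm,rim(P,c,z,r))
    if n=="top":
        for u,v in [(283,118),(290,140),(400,165),(300,40),(512,430)]: print(u,v,np.round(P[v,u],3))
        cv2.imwrite("pics/crop.png",cv2.resize(im["color"][200:340,130:350],None,fx=3.6,fy=3.6,interpolation=2))
    else:
        for u,v in [(297,372),(270,46),(200,240),(260,300)]: print(u,v,np.round(P[v,u],3))
    for r in arm.mark_of(im,"wall_unit_right"):print(r)
    for t in ["wall_unit_right"]:
      for r in arm.recognise(im,t):print(r)
E
```

```text
top wood (array([ 0.4966, -0.0518,  0.1849,  0.0736, 27.1698]), 400, np.float64(0.0721))
top wood (array([ 0.498 , -0.0511,  0.188 ,  0.0736, 27.1698]), 409, np.float64(0.0721))
top green (array([ 0.5021,  0.4052,  0.1679,  0.0788, -2.8389]), 392, np.float64(0.1167))
top green (array([ 0.5105,  0.4047,  0.185 ,  0.0799, -3.3308]), 457, np.float64(0.1167))
top white (array([  0.4833,   0.2416,   0.1838,   0.0783, -17.1854]), 460, np.float64(0.1169))
top white (array([  0.4833,   0.2416,   0.1839,   0.0783, -17.1854]), 462, np.float64(0.1169))
283 118 [0.639 0.084 0.511]
290 140 [0.954 0.197 0.145]
400 165 [ 0.675 -0.196  0.418]
300 40 [0.667 0.05  0.702]
512 430 [ 0.082 -0.499  0.51 ]
{'location': [170.8, 248.0], 'conf': 0.42}
{'bbox': [468.8, 316.1, 18.7, 35.1], 'conf': 0.5}
scene wood (array([ 0.4979, -0.0535,  0.1832,  0.0821, 26.7166]), 359, np.float64(0.071))
scene wood (array([ 0.4979, -0.0535,  0.1832,  0.0821, 26.7166]), 365, np.float64(0.071))
scene green (array([ 0.5031,  0.4015,  0.1649,  0.0801, -3.8   ]), 540, np.float64(0.1162))
scene green (array([ 0.5107,  0.4013,  0.1804,  0.0801, -3.5821]), 616, np.float64(0.1162))
scene white (array([  0.484 ,   0.2394,   0.1807,   0.081 , -16.2327]), 525, np.float64(0.1161))
scene white (array([  0.484 ,   0.2394,   0.1807,   0.081 , -16.2327]), 525, np.float64(0.1161))
297 372 [0.643 0.789 0.511]
270 46 [0.646 0.45  0.885]
200 240 [nan nan nan]
260 300 [0.669 1.251 1.003]
```

View pics/crop.png

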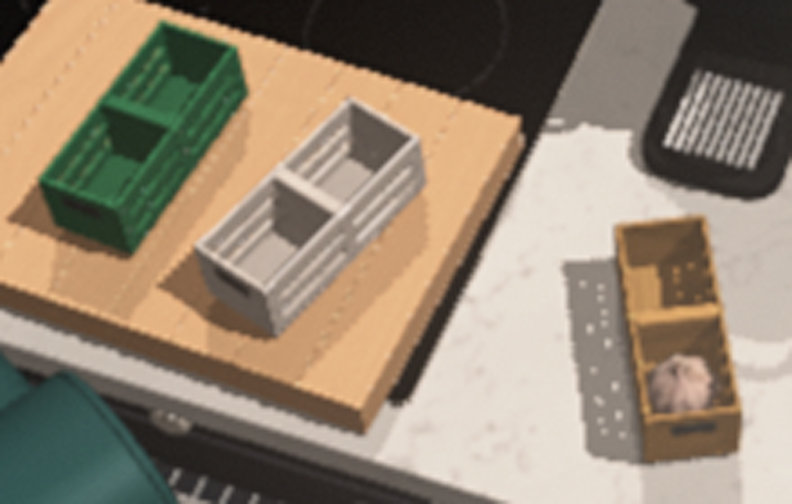

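The crop shows the wooden crate at crop (675,335) with the garlic in its near (-x) compartment and the far one empty. Green and white are both upright on the block. I'll go above the green crate first.

```bash
cat >> h.py <<'E'
def go(x,y,z,yaw):
    """shift/turn shares from the present pose to TCP x,y,z with tool y at yaw (deg), tool down"""
    from scipy.spatial.transform import Rotation as Ro
    o=arm.get_obs();R=np.array(o["tool_rot"]);a=np.radians(yaw)
    Y=np.array([np.cos(a),np.sin(a),0]);Z=np.array([0,0,-1.]);T=np.stack([np.cross(Y,Z),Y,Z],1)
    print("t",o["t"],"pos",np.round(o["position"],4),"yaw",round(np.degrees(np.arctan2(R[1,1],R[0,1])),1),"gap",o["finger_gap"],"F",np.round(o["ft_force"],1))
    print("offset",np.round(R.T@(np.array([x,y,z])-o["position"])/.2,3),"rot",np.round(Ro.from_matrix(R.T@T).as_rotvec()/2/np.pi,4))
E
python3 -m creep '{"offset":[[-0.2,0.01,0],[-0.4,0.02,0],[-0.6,0.03,0],[-0.8,0.04,0],[-0.8,0.04,0]],"delta_rot":[[0,0,0.02],[0,0,0.04],[0,0,0.06],[0,0,0.08],[0,0,0.1]]}' -0.1 30
python3 -c "
from h import *
go(.511,.403,.17,-3.4)"
```

```text
t: 1.82
position: [0.3631, 0.4548, 0.2047]
tool_rot: [[-0.522, 0.853, 0.003], [0.853, 0.522, -0.002], [-0.003, 0.001, -1.0]]
ft_force: [-0.5, 0.6, -0.8]
finger_gap: 0.0642
grip_force: 0.0
t 1.8167 pos [0.3631 0.4548 0.2047] yaw 31.5 gap 0.0641588276146917 F [-0.5  0.6 -0.8]
offset [-0.607  0.495  0.177] rot [0.0004 0.0005 0.0969]
```

```bash

python3 -m creep '{"offset":[[-0.15,0.12,0.03],[-0.3,0.24,0.06],[-0.45,0.37,0.1],[-0.6,0.495,0.17],[-0.607,0.495,0.177]],"delta_rot":[[0,0,0.02],[0,0,0.04],[0,0,0.06],[0,0,0.08],[0,0,0.097]]}'
python3 - <<'E'
from h import *
for n in ["top","scene"]:
    P=cloud(arm.get_image(n)); 
    print(rim(P,(.511,.403),.117,.12)); m=(np.abs(P[...,2]-.117)<.004)&(np.hypot(P[...,0]-.511,P[...,1]-.403)<.03)
    print(np.round(np.nanmean(P[m],0),4))
go(.511,.4025,.079,-3.4)
E
```

```text
t: 2.23
position: [0.5105, 0.4038, 0.1655]
tool_rot: [[0.059, 0.998, -0.002], [0.998, -0.059, -0.005], [-0.005, -0.001, -1.0]]
ft_force: [-1.0, 0.3, -1.1]
finger_gap: 0.0514
grip_force: 0.0
(array([ 0.5315,  0.4016,  0.1434,  0.0754, -3.5713]), 215, np.float64(0.1166))
[0.5089 0.3881 0.1172]
(array([ 0.5108,  0.4016,  0.1804,  0.0803, -4.6331]), 616, np.float64(0.1165))
[0.5117 0.4048 0.1174]
t 2.3333 pos [0.5064 0.4065 0.1678] yaw -2.8 gap 0.05163989162376578 F [-0.1  0.6 -0.1]
offset [-0.018  0.026  0.444] rot [-0.0005  0.0003  0.0016]
```

```bash

python3 -m creep '{"offset":[[0,0.01,0.1],[0,0.01,0.2],[0,0.01,0.3],[0,0.01,0.4],[0,0.01,0.444]],"delta_rot":[[0,0,0.001],[0,0,0.001],[0,0,0.001],[0,0,0.001],[0,0,0.001]]}'
python3 -m creep '{"offset":[[0,0,0],[0,0,0]],"delta_rot":[[0,0,0],[0,0,0]]}'
python3 -m creep '{"offset":[[0,0,0],[0,0,0],[0,0,0],[0,0,0],[0,0,0]],"delta_rot":[[0,0,0],[0,0,0],[0,0,0],[0,0,0],[0,0,0]]}' 1 35
python3 -m creep '{"offset":[[0,0,0],[0,0,0],[0,0,0]],"delta_rot":[[0,0,0],[0,0,0],[0,0,0]]}'
```

```text
t: 2.75
position: [0.505, 0.4081, 0.0791]
tool_rot: [[0.048, 0.999, -0.003], [0.999, -0.048, -0.002], [-0.002, -0.003, -1.0]]
ft_force: [0.2, 0.5, 0.3]
finger_gap: 0.0515
grip_force: 0.0
t: 2.92
position: [0.5068, 0.4086, 0.082]
tool_rot: [[0.05, 0.999, 0.0], [0.999, -0.05, 0.0], [0.001, 0.0, -1.0]]
ft_force: [0.0, -0.8, 0.5]
finger_gap: 0.0518
grip_force: 0.0
t: 3.33
position: [0.5077, 0.4081, 0.082]
tool_rot: [[0.053, 0.999, 0.001], [0.999, -0.053, 0.001], [0.001, 0.001, -1.0]]
ft_force: [-0.7, 0.1, 0.7]
finger_gap: 0.0218
grip_force: 0.0
t: 3.58
position: [0.5083, 0.4081, 0.0819]
tool_rot: [[0.053, 0.999, 0.002], [0.999, -0.053, 0.001], [0.001, 0.002, -1.0]]
ft_force: [2.2, 0.7, 1.3]
finger_gap: 0.0118
grip_force: 35.0
```

```bash

python3 -m creep '{"offset":[[0,0,-0.1],[0,0,-0.2],[0,0,-0.35],[0,0,-0.5],[0,0,-0.6]],"delta_rot":[[0,0,0],[0,0,0],[0,0,0],[0,0,0],[0,0,0]]}'
python3 -c "
from h import *
go(.53,-.035,.2,27)"
```

```text
t: 4.0
position: [0.507, 0.408, 0.203]
tool_rot: [[0.053, 0.999, -0.0], [0.999, -0.053, 0.0], [0.0, -0.0, -1.0]]
ft_force: [0.6, 1.0, -1.8]
finger_gap: 0.0118
grip_force: 35.0
t 4.0 pos [0.507 0.408 0.203] yaw -3.0 gap 0.011791805534079876 F [ 0.6  1.  -1.8]
offset [-2.206  0.231  0.014] rot [-0.     -0.0001 -0.0834]
```

```bash

python3 -m creep '{"offset":[[-0.1,0,0],[-0.25,0,0],[-0.4,0,0],[-0.55,0,0],[-0.7,0,0]],"delta_rot":[[0,0,0],[0,0,0],[0,0,0],[0,0,0],[0,0,0]]}'
python3 -m creep '{"offset":[[-0.15,0,0],[-0.3,0.02,0],[-0.45,0.04,0],[-0.55,0.06,0],[-0.65,0.07,0]],"delta_rot":[[0,0,-0.015],[0,0,-0.03],[0,0,-0.045],[0,0,-0.06],[0,0,-0.083]]}'
python3 - <<'E'
from h import *
P=cloud(arm.get_image("top"))
v,u=np.mgrid[:480,:640];m=(u>305)&(u<375)&(v>145)&(v<255)&(P[...,2]>.02)&(P[...,0]>.55)
print(np.round(np.nanpercentile(P[m],[1,50,99],axis=0),3))
go(.539,-.031,.2,27)
E
```

```text
t: 4.42
position: [0.4985, 0.2667, 0.1996]
tool_rot: [[0.052, 0.999, -0.004], [0.999, -0.052, -0.001], [-0.001, -0.004, -1.0]]
ft_force: [1.0, 0.0, -3.3]
finger_gap: 0.0118
grip_force: 35.0
t: 4.83
position: [0.5061, 0.136, 0.1999]
tool_rot: [[-0.438, 0.899, -0.003], [0.899, 0.438, -0.0], [0.001, -0.003, -1.0]]
ft_force: [-0.8, -0.3, -2.6]
finger_gap: 0.0119
grip_force: 35.0
[[ 0.667 -0.123  0.021]
 [ 0.761 -0.031  0.158]
 [ 0.958  0.138  0.45 ]]
t 4.8833 pos [0.5063 0.1325 0.1999] yaw 26.2 gap 0.01179616764646756 F [-0.2 -2.1 -2.6]
offset [-0.806 -0.214  0.002] rot [-0.0008  0.0004 -0.0023]
```

```bash

python3 -m creep '{"offset":[[-0.2,-0.05,0],[-0.4,-0.1,0],[-0.6,-0.16,0],[-0.75,-0.2,0],[-0.806,-0.214,0]],"delta_rot":[[0,0,-0.0023],[0,0,-0.0023],[0,0,-0.0023],[0,0,-0.0023],[0,0,-0.0023]]}'
python3 -m creep '{"offset":[[0,0,0.1],[0,0,0.2],[0,0,0.2],[0,0,0.2]],"delta_rot":[[0,0,0],[0,0,0],[0,0,0],[0,0,0]]}'
python3 - <<'E'
from h import *
for n in ["top","scene"]:
    im=arm.get_image(n);P=cloud(im)
    cv2.imwrite(f"pics/{n}1.png",im["color"])
    hsv=cv2.cvtColor(im["color"],cv2.COLOR_BGR2HSV)
    g=(hsv[...,0]>60)&(hsv[...,0]<82)&(hsv[...,1]>110)
    Q=P.copy();Q[~g]=np.nan
    near=np.hypot(P[...,0]-.54,P[...,1]+.03)<.14
    zt=np.nanpercentile(Q[...,2][near],97);print("top z",zt)
    print("green",rim(Q,(.539,-.031),zt,.13))
    Q=P.copy();Q[g]=np.nan; print("wood",rim(Q,(.498,-.052),.072,.115))
go(.539,-.031,.16,27)
E
```

```text
t: 5.3
position: [0.5379, -0.0301, 0.1997]
tool_rot: [[-0.443, 0.897, -0.003], [0.897, 0.443, -0.001], [0.0, -0.004, -1.0]]
ft_force: [-0.3, 0.4, -2.1]
finger_gap: 0.0121
grip_force: 35.0
t: 5.63
position: [0.5369, -0.0253, 0.1592]
tool_rot: [[-0.447, 0.894, -0.006], [0.894, 0.447, 0.002], [0.004, -0.004, -1.0]]
ft_force: [0.1, 0.4, -2.6]
finger_gap: 0.0115
grip_force: 35.0
top z nan
green (array([0., 0., 0., 0., 0.]), 0, np.float64(nan))
wood (array([ 0.4965, -0.052 ,  0.1824,  0.0735, 27.0338]), 227, np.float64(0.0714))
top z 0.19831979616870993
green (array([ 0.5411, -0.0282,  0.1774,  0.0767, 27.2442]), 64, np.float64(0.1943))
wood (array([ 0.4964, -0.0545,  0.1874,  0.0831, 26.8262]), 359, np.float64(0.0712))
t 5.7333 pos [ 0.5388 -0.0255  0.162 ] yaw 26.6 gap 0.011964793274729747 F [-0.  -0.1 -3.6]
offset [-0.025 -0.011  0.01 ] rot [ 0.0001 -0.     -0.0011]
  return _nanquantile_unchecked(
  return _methods._mean(a, axis=axis, dtype=dtype,
  ret = ret.dtype.type(ret / rcount)
```

View pics/top1.png

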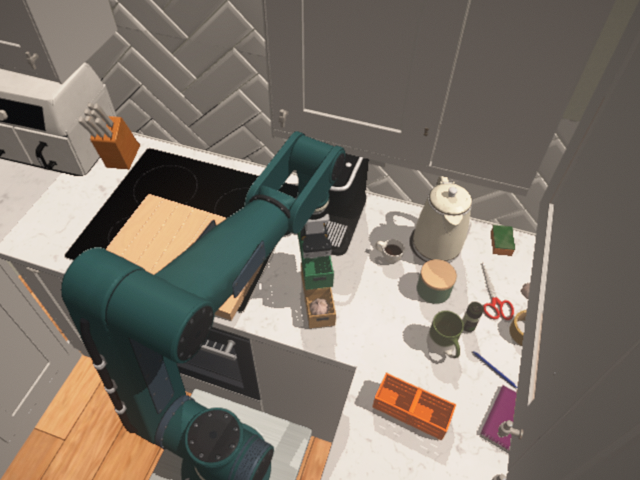

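The green crate hangs at (318,268) above the wooden one's empty compartment, and the garlic is visible at (318,308). Step is about 49 mm, so I'll shift back 3 mm and lower.

```bash

python3 -m creep '{"offset":[[0,-0.015,0.05],[0,-0.015,0.1],[0,-0.015,0.15],[0,-0.015,0.2],[0,-0.015,0.22]],"delta_rot":[[0,0,-0.001],[0,0,-0.001],[0,0,-0.001],[0,0,-0.001],[0,0,-0.001]]}'
python3 -m creep '{"offset":[[0,0,0],[0,0,0],[0,0,0]],"delta_rot":[[0,0,0],[0,0,0],[0,0,0]]}'
python3 - <<'E'
from h import *
im=arm.get_image("scene");P=cloud(im)
cv2.imwrite("pics/s2.png",cv2.resize(im["color"][215:335,260:420],None,fx=5,fy=5,interpolation=2))
hsv=cv2.cvtColor(im["color"],cv2.COLOR_BGR2HSV)
g=(hsv[...,0]>60)&(hsv[...,0]<82)&(hsv[...,1]>110)
Q=P.copy();Q[~g]=np.nan
for dz in (.141,.147,.15): print("green",rim(Q,(.539,-.031),dz,.13))
go(.539,-.031,.101,27)
E
```

```text
t: 6.15
position: [0.5345, -0.0272, 0.1146]
tool_rot: [[-0.453, 0.892, -0.004], [0.892, 0.453, 0.001], [0.002, -0.003, -1.0]]
ft_force: [-0.7, 0.2, -3.2]
finger_gap: 0.0122
grip_force: 35.0
t: 6.4
position: [0.5363, -0.0276, 0.1177]
tool_rot: [[-0.453, 0.892, 0.001], [0.892, 0.453, -0.0], [-0.0, 0.001, -1.0]]
ft_force: [-0.4, 0.6, -2.2]
finger_gap: 0.0116
grip_force: 35.0
green (array([ 0.5376, -0.0324,  0.1813,  0.0777, 27.5563]), 64, np.float64(0.1416))
green (array([ 0.5385, -0.0329,  0.1826,  0.0776, 26.7735]), 97, np.float64(0.1484))
green (array([ 0.5394, -0.0321,  0.1804,  0.0781, 26.7735]), 92, np.float64(0.1501))
t 6.45 pos [ 0.5364 -0.0276  0.118 ] yaw 26.9 gap 0.011837012451844023 F [-0.1  0.2 -3. ]
offset [-0.021  0.004  0.085] rot [ 0.0002  0.0001 -0.0002]
```

View pics/s2.png

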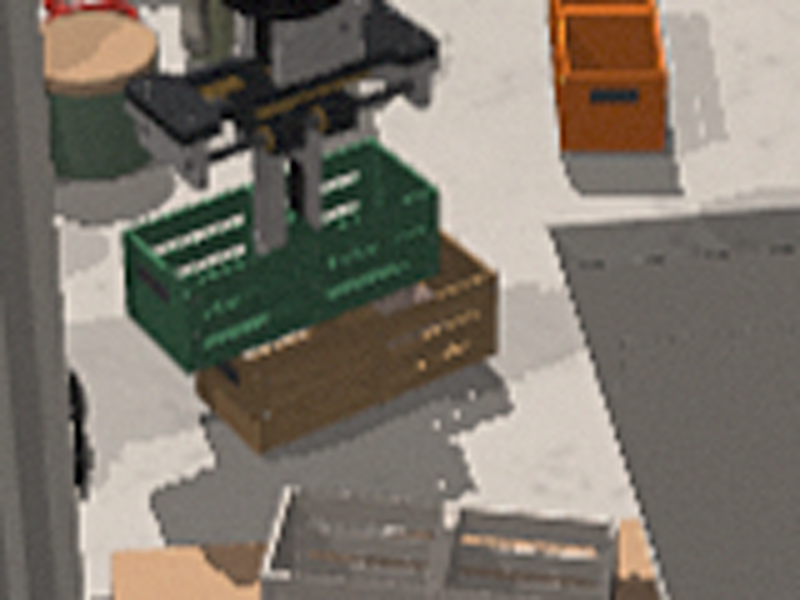

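Green hangs at crop (285,250), parallel and centred over the wooden crate (350,370). Step is about 46 mm and sideways about 0, so I'll lower it.

```bash

python3 -m creep '{"offset":[[0,0,0.02],[0,0,0.04],[0,0,0.06],[0,0,0.075],[0,0,0.082]],"delta_rot":[[0,0,0],[0,0,0],[0,0,0],[0,0,0],[0,0,0]]}'
python3 -m creep '{"offset":[[0,0,0],[0,0,0],[0,0,0]],"delta_rot":[[0,0,0],[0,0,0],[0,0,0]]}'
```

```text
t: 6.87
position: [0.5359, -0.0275, 0.101]
tool_rot: [[-0.453, 0.892, 0.0], [0.892, 0.453, 0.0], [0.0, 0.0, -1.0]]
ft_force: [-1.1, 0.7, 4.7]
finger_gap: 0.0119
grip_force: 35.0
t: 7.12
position: [0.5358, -0.0275, 0.101]
tool_rot: [[-0.453, 0.892, -0.0], [0.892, 0.453, 0.0], [0.0, -0.0, -1.0]]
ft_force: [-0.5, 1.0, -1.0]
finger_gap: 0.012
grip_force: 35.0
```

Seated height is reached (0.101). Releasing and lifting.

```bash

python3 -m creep '{"offset":[[0,0,0],[0,0,0],[0,0,0],[0,0,0],[0,0,0]],"delta_rot":[[0,0,0],[0,0,0],[0,0,0],[0,0,0],[0,0,0]]}' -0.1
python3 -m creep '{"offset":[[0,0,-0.15],[0,0,-0.3],[0,0,-0.45],[0,0,-0.5],[0,0,-0.5]],"delta_rot":[[0,0,0],[0,0,0],[0,0,0],[0,0,0],[0,0,0]]}'
python3 - <<'E'
from h import *
im=arm.get_image("scene");P=cloud(im)
hsv=cv2.cvtColor(im["color"],cv2.COLOR_BGR2HSV)
g=(hsv[...,0]>60)&(hsv[...,0]<82)&(hsv[...,1]>110)
Q=P.copy();Q[~g]=np.nan
print("green",rim(Q,(.539,-.031),.136,.13))
print("white",rim(P,(.484,.24),.117,.12))
go(.484,.2405,.2,-16.7)
E
```

```text
t: 7.53
position: [0.5361, -0.0276, 0.1011]
tool_rot: [[-0.453, 0.892, 0.001], [0.892, 0.453, -0.0], [-0.0, 0.001, -1.0]]
ft_force: [0.0, 0.6, -0.2]
finger_gap: 0.0418
grip_force: 0.0
t: 7.95
position: [0.5378, -0.0278, 0.2047]
tool_rot: [[-0.453, 0.892, 0.008], [0.892, 0.453, -0.001], [-0.004, 0.006, -1.0]]
ft_force: [0.5, -0.2, 0.1]
finger_gap: 0.0518
grip_force: 0.0
green (array([ 0.5383, -0.0309,  0.1799,  0.0778, 26.2411]), 93, np.float64(0.1343))
white (array([  0.4838,   0.2391,   0.1806,   0.083 , -16.9501]), 505, np.float64(0.1161))
t 8.0 pos [ 0.5366 -0.0277  0.2018] yaw 26.9 gap 0.05164785687097896 F [ 1.   0.1 -0.7]
offset [1.315 0.373 0.008] rot [5.000e-04 1.000e-04 1.212e-01]
```

Green sits correctly. Next is the white crate.

```bash

python3 -m creep '{"offset":[[0.15,0.04,0],[0.3,0.08,0],[0.45,0.12,0],[0.6,0.17,0],[0.7,0.2,0]],"delta_rot":[[0,0,0.012],[0,0,0.024],[0,0,0.036],[0,0,0.048],[0,0,0.06]]}'
python3 -c "
from h import *
go(.484,.2405,.2,-16.7)"
```

```text
t: 8.42
position: [0.5061, 0.1176, 0.1976]
tool_rot: [[-0.091, 0.996, -0.005], [0.996, 0.091, 0.0], [0.001, -0.005, -1.0]]
ft_force: [-1.0, 0.0, 0.7]
finger_gap: 0.0519
grip_force: 0.0
t 8.4167 pos [0.5061 0.1176 0.1976] yaw 5.2 gap 0.05192296841232959 F [-1.   0.   0.7]
offset [ 0.622 -0.054 -0.011] rot [-0.0009  0.      0.0608]
```

```bash

python3 -m creep '{"offset":[[0.15,-0.01,0],[0.3,-0.02,0],[0.45,-0.03,0],[0.6,-0.05,0],[0.62,-0.054,0]],"delta_rot":[[0,0,0.012],[0,0,0.024],[0,0,0.036],[0,0,0.048],[0,0,0.061]]}'
python3 -m creep '{"offset":[[0,0,0.1],[0,0,0.1],[0,0,0.1]],"delta_rot":[[0,0,0],[0,0,0],[0,0,0]]}'
python3 -c "
from h import *
go(.484,.240,.080,-16.7)"
```

```text
t: 8.83
position: [0.4832, 0.2415, 0.1972]
tool_rot: [[0.285, 0.958, -0.006], [0.958, -0.285, 0.0], [-0.001, -0.006, -1.0]]
ft_force: [-0.1, -0.1, -0.1]
finger_gap: 0.0518
grip_force: 0.0
t: 9.08
position: [0.4839, 0.2372, 0.1771]
tool_rot: [[0.286, 0.958, -0.007], [0.958, -0.286, -0.003], [-0.004, -0.006, -1.0]]
ft_force: [0.2, -0.5, 0.7]
finger_gap: 0.0516
grip_force: 0.0
t 9.0833 pos [0.4839 0.2372 0.1771] yaw -16.6 gap 0.0515981672390236 F [ 0.2 -0.5  0.7]
offset [ 0.016 -0.001  0.485] rot [-0.0009  0.0007  0.0003]
```

```bash

python3 -m creep '{"offset":[[0.015,0,0.1],[0.015,0,0.2],[0.015,0,0.3],[0.015,0,0.42],[0.015,0,0.485]],"delta_rot":[[0,0,0],[0,0,0],[0,0,0],[0,0,0],[0,0,0]]}'
python3 -m creep '{"offset":[[0,0,0],[0,0,0]],"delta_rot":[[0,0,0],[0,0,0]]}'
python3 -m creep '{"offset":[[0,0,0],[0,0,0],[0,0,0],[0,0,0],[0,0,0]],"delta_rot":[[0,0,0],[0,0,0],[0,0,0],[0,0,0],[0,0,0]]}' 1 35
python3 -m creep '{"offset":[[0,0,0],[0,0,0],[0,0,0]],"delta_rot":[[0,0,0],[0,0,0],[0,0,0]]}'
```

```text
t: 9.5
position: [0.4854, 0.2395, 0.0808]
tool_rot: [[0.287, 0.958, -0.004], [0.958, -0.287, -0.002], [-0.003, -0.004, -1.0]]
ft_force: [-1.4, 0.4, 0.3]
finger_gap: 0.0518
grip_force: 0.0
t: 9.67
position: [0.4863, 0.24, 0.0831]
tool_rot: [[0.287, 0.958, -0.002], [0.958, -0.287, -0.001], [-0.001, -0.002, -1.0]]
ft_force: [-0.4, -0.1, -1.1]
finger_gap: 0.0513
grip_force: 0.0
t: 10.08
position: [0.4871, 0.2409, 0.0847]
tool_rot: [[0.286, 0.958, 0.001], [0.958, -0.286, 0.001], [0.001, 0.001, -1.0]]
ft_force: [-0.5, -1.2, 0.2]
finger_gap: 0.0214
grip_force: 0.0
t: 10.33
position: [0.486, 0.2412, 0.0843]
tool_rot: [[0.286, 0.958, -0.001], [0.958, -0.286, 0.001], [0.0, -0.001, -1.0]]
ft_force: [-3.7, 0.5, 2.7]
finger_gap: 0.0117
grip_force: 35.0
```

```bash

python3 -m creep '{"offset":[[0,0,-0.1],[0,0,-0.25],[0,0,-0.45],[0,0,-0.65],[0,0,-0.78]],"delta_rot":[[0,0,0],[0,0,0],[0,0,0],[0,0,0],[0,0,0]]}'
python3 -c "
from h import *
go(.497,-.052,.236,26.7)"
```

```text
t: 10.75
position: [0.4877, 0.2407, 0.2432]
tool_rot: [[0.286, 0.958, 0.004], [0.958, -0.286, 0.001], [0.002, 0.004, -1.0]]
ft_force: [2.0, 0.6, -1.7]
finger_gap: 0.0118
grip_force: 35.0
t 10.75 pos [0.4877 0.2407 0.2432] yaw -16.6 gap 0.011806456253801561 F [ 2.   0.6 -1.7]
offset [-1.389  0.464  0.035] rot [ 7.000e-04 -1.000e-04 -1.204e-01]
```

```bash

python3 -m creep '{"offset":[[-0.12,0.04,0],[-0.26,0.09,0],[-0.4,0.13,0],[-0.55,0.18,0],[-0.7,0.23,0]],"delta_rot":[[0,0,-0.012],[0,0,-0.024],[0,0,-0.036],[0,0,-0.048],[0,0,-0.06]]}'
python3 -c "
from h import *
go(.497,-.052,.236,26.7)"
```

```text
t: 11.17
position: [0.4904, 0.092, 0.2387]
tool_rot: [[-0.091, 0.996, -0.001], [0.996, 0.091, -0.001], [-0.001, -0.001, -1.0]]
ft_force: [0.4, -0.2, -2.5]
finger_gap: 0.0119
grip_force: 35.0
t 11.1667 pos [0.4904 0.092  0.2387] yaw 5.2 gap 0.011880448724439541 F [ 0.4 -0.2 -2.5]
offset [-0.72  -0.033  0.014] rot [-0.0002  0.0001 -0.0597]
```

```bash

python3 -m creep '{"offset":[[-0.2,-0.01,0],[-0.4,-0.02,0],[-0.55,-0.03,0],[-0.68,-0.033,0],[-0.72,-0.033,0]],"delta_rot":[[0,0,-0.012],[0,0,-0.024],[0,0,-0.036],[0,0,-0.048],[0,0,-0.06]]}'
python3 -m creep '{"offset":[[0,0,0.1],[0,0,0.2],[0,0,0.25],[0,0,0.25],[0,0,0.25]],"delta_rot":[[0,0,0],[0,0,0],[0,0,0],[0,0,0],[0,0,0]]}'
python3 - <<'E'
from h import *
im=arm.get_image("scene");P=cloud(im)
cv2.imwrite("pics/s3.png",cv2.resize(im["color"][215:335,260:420],None,fx=5,fy=5,interpolation=2))
hsv=cv2.cvtColor(im["color"],cv2.COLOR_BGR2HSV)
g=(hsv[...,0]>60)&(hsv[...,0]<82)&(hsv[...,1]>110)
Q=P.copy();Q[~g]=np.nan
print("green",rim(Q,(.539,-.031),.136,.13))
Q=P.copy();Q[g]=np.nan
o=arm.get_obs();zt=o["position"][2]-.084+.117
for d in (-.004,0,.003): print("white",zt,rim(Q,(.497,-.052),zt+d,.115,.005))
go(.497,-.052,.167,26.7)
E
```

```text
t: 11.58
position: [0.4963, -0.0548, 0.2385]
tool_rot: [[-0.446, 0.895, -0.002], [0.895, 0.446, -0.002], [-0.001, -0.003, -1.0]]
ft_force: [-0.0, 0.6, -3.6]
finger_gap: 0.0118
grip_force: 35.0
t: 12.0
position: [0.4961, -0.0505, 0.1889]
tool_rot: [[-0.447, 0.894, -0.002], [0.894, 0.447, 0.0], [0.001, -0.002, -1.0]]
ft_force: [-0.3, -0.1, -2.9]
finger_gap: 0.0125
grip_force: 35.0
green (array([ 0.5405, -0.0322,  0.1787,  0.077 , 28.1044]), 58, np.float64(0.1353))
white 0.223209140566255 (array([ 0.4962, -0.0518,  0.1833,  0.0817, 26.4981]), 380, np.float64(0.2194))
white 0.223209140566255 (array([ 0.4973, -0.0513,  0.185 ,  0.0806, 26.9442]), 292, np.float64(0.2213))
white 0.223209140566255 (array([ 0.4963, -0.049 ,  0.1848,  0.0767, 26.6488]), 159, np.float64(0.2235))
t 12.05 pos [ 0.4969 -0.0506  0.1902] yaw 26.6 gap 0.011713593159710989 F [-1.  -0.1 -3.5]
offset [-0.007 -0.003  0.116] rot [ 0.      0.0001 -0.0003]
```

View pics/s3.png

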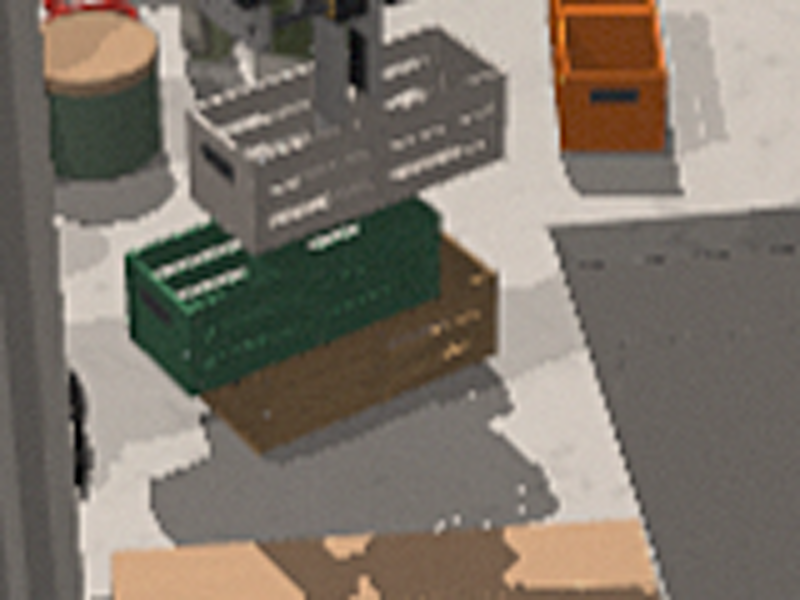

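Green lies flat at (285,290); white hangs at (350,140), parallel and stepped back about 47 mm. Lowering and releasing.

```bash

python3 -m creep '{"offset":[[-0.005,0,0.03],[-0.005,0,0.06],[-0.005,0,0.085],[-0.005,0,0.105],[-0.005,0,0.115]],"delta_rot":[[0,0,0],[0,0,0],[0,0,0],[0,0,0],[0,0,0]]}'
python3 -m creep '{"offset":[[0,0,0],[0,0,0],[0,0,0]],"delta_rot":[[0,0,0],[0,0,0],[0,0,0]]}'
```

```text
t: 12.47
position: [0.4971, -0.0515, 0.1674]
tool_rot: [[-0.447, 0.894, 0.001], [0.894, 0.447, -0.0], [-0.0, 0.0, -1.0]]
ft_force: [-2.9, 1.3, 8.9]
finger_gap: 0.0119
grip_force: 35.0
t: 12.72
position: [0.4971, -0.0515, 0.1674]
tool_rot: [[-0.447, 0.894, 0.0], [0.894, 0.447, 0.0], [-0.0, 0.0, -1.0]]
ft_force: [-1.3, 0.1, 0.7]
finger_gap: 0.012
grip_force: 35.0
```

```bash

python3 -m creep '{"offset":[[0,0,0],[0,0,0],[0,0,0],[0,0,0],[0,0,0]],"delta_rot":[[0,0,0],[0,0,0],[0,0,0],[0,0,0],[0,0,0]]}' -0.1
python3 -m creep '{"offset":[[0,0,-0.12],[0,0,-0.25],[0,0,-0.35],[0,0,-0.4],[0,0,-0.4]],"delta_rot":[[0,0,0],[0,0,0],[0,0,0],[0,0,0],[0,0,0]]}'
python3 - <<'E'
from h import *
im=arm.get_image("scene");P=cloud(im)
cv2.imwrite("pics/s4.png",cv2.resize(im["color"][215:335,260:420],None,fx=5,fy=5,interpolation=2))
hsv=cv2.cvtColor(im["color"],cv2.COLOR_BGR2HSV)
g=(hsv[...,0]>60)&(hsv[...,0]<82)&(hsv[...,1]>110)
Q=P.copy();Q[~g]=np.nan
print("green",rim(Q,(.539,-.031),.136,.13))
Q=P.copy();Q[g]=np.nan
print("white",rim(Q,(.497,-.052),.2,.115,.005))
E
```

```text
t: 13.13
position: [0.4972, -0.0515, 0.1669]
tool_rot: [[-0.447, 0.894, 0.0], [0.894, 0.447, 0.0], [-0.0, 0.0, -1.0]]
ft_force: [-0.5, -0.2, 0.1]
finger_gap: 0.0417
grip_force: 0.0
t: 13.55
position: [0.4984, -0.0518, 0.2499]
tool_rot: [[-0.447, 0.894, 0.006], [0.894, 0.447, -0.001], [-0.004, 0.005, -1.0]]
ft_force: [0.1, 0.7, 0.3]
finger_gap: 0.0519
grip_force: 0.0
green (array([ 0.5405, -0.0299,  0.1761,  0.0732, 24.61  ]), 47, np.float64(0.1331))
white (array([ 0.4982, -0.0526,  0.1865,  0.0815, 25.8019]), 367, np.float64(0.1992))
```

View pics/s4.png

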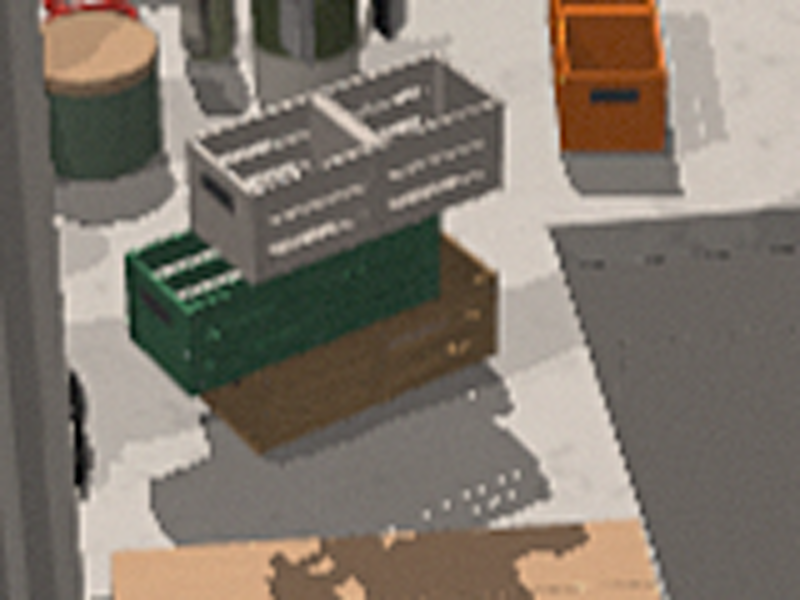

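The stack is flat: white at crop (350,165), green (285,290) and wood (360,375), with the rims at 0.199, 0.135 and 0.072 m. The gripper is clear, so I'm handing in.

```bash
python3 -m creep '{"offset":[[0,0,0],[0,0,0],[0,0,0],[0,0,0]],"delta_rot":[[0,0,0],[0,0,0],[0,0,0],[0,0,0]]}' >/dev/null; python3 -c "
from workcell import arm
print(arm.job_done())"
```

```text
the job is handed in; nothing more can be done
None
```

I stacked the three crates and handed the job in at about 14 s; the hand-in gave no verdict. Green sits flat on the wooden crate, stepped about 46 mm, white sits flat on green above the wooden crate, and no move came near the garlic or the bystanders (not re-measured at the end).

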